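# Hold the amber glass cell in the colour checker's beam

## Robot

A 6-joint arm with a two-finger parallel gripper is mounted at the origin on the work surface; the furniture and walls round the work are solid. World frame = base frame: x ahead of the robot, y to its left, z up, the work surface at z = 0. Lengths are in m, angles in rad, forces in N, time in s.
With the tool pointing down it reaches from about 0.225 to 0.875 m from the base axis. Payload 3.4 kg.
Tool frame: the origin (TCP) lies midway between the tips of the shut fingers; the grasp point (between the pads) lies 19 mm behind it (manip.pinch_z is the distance from the TCP to the grasp point, in m); z points along the fingers, y is the line along which they close (so a half turn about z gives the same grasp; the last joint's range is limited). The gripper opens to 85 mm and grips with 20 to 120 N. Pads are 22 mm wide; open, the fingers measure 114 mm over their backs; the gripper's body (76 mm by 85 mm) begins 54 mm behind the grasp point. The pads swing forward as they close: fully open they stand 13 mm farther back than shut.
Start: joints at [1.053, 0.276, 1.505, -0, 1.361, -0.121], TCP at [0.222, 0.53, 0.231] pointing down, gripper open.
Joint ranges: [-2.89, 2.89], [-0.75, 2.08], [0.22, 2.7], [-1.18, 4.32], [0.11, 2.71], [-2.7, 2.7]. Speed limits (rad/s): [2.57, 2.57, 3.14, 3.14, 3.14, 3.14].

## Interface

Orientations are given as a unit quaternion [w, x, y, z].
In Python, from rig import manip gives the robot as it stands.
- The arm moves only by the tool carry_out, never from a script. Its arguments are lists of equal length, an entry for each row: "delta_pos": the shift along the tool's x, y, z scaled (see below), a list of three; "turn": the turn, a rotation vector about the tool's x, y, z scaled (see below), a list of three; "claw": the closure, from -1 (fully open) to 1 (shut). A call has 1 to 12 rows; each row is the pose to reach, as a shift and turn from the pose commanded when the call began, along the tool's axes at that moment; what a row does not reach only later rows make up. The controller multiplies each number of a shift by 400 mm and each number of a turn by 30 degrees. A row lasts 1/10 s, in which the tool goes at most 50 mm and 8.59 degrees, less where a joint would pass 70% of its speed; a pose out of reach is approached as far as the arm can. A call with a number of a shift or a turn outside -1 to 1 is refused whole. A call with a gripper value outside its range is refused whole. The fingers move at their own pace and stop on an object; "force" is the grip in N (left out, the last holds). Time passes only in rows, so rows that repeat a pose let the fingers close. It gives the time, the measured TCP pose, the force, the opening and the grip force at its end, in the units of the state.
- manip.get_state(): the state, without advancing time (a new reading comes with each control period).
- manip.get_image(name): name is "scene" or "top" or "wrist"; returns a dict with "image" (480x640x3 uint8, red, green, blue), "z_map" (480x640 float32, m along the optical axis (not along the pixel's ray), 0 where there is no reading), "fx", "fy", "cx", "cy" (pixels), "world_to_cam" (4x4, takes a point from world to camera coordinates). Camera axes: x right, y down, z forward; pixel columns grow to the right and rows downward; lengths in m; the calibration is good to about 2 mm. A picture is of the moment at which its call begins.
- manip.sign_off(): hands the job in; it is judged then, once.
Trained networks look in the newest picture that a camera, given by its name, has taken for a name from the list of things; names that differ only in an ending like _2 or _b are one class to them, and where a whole thing is asked for, a point or a joint stands for the part that bears it (a point fixed in the world has none). Each returns a list of dicts, best first, with "score" (0 to 1); they miss things now and then, are a little off and sometimes report something else, mostly with a low value. They report only what shows in the picture. A call takes as long as a camera call. They do not tell look-alikes from the thing itself.
- manip.spot_in(camera, query): "point" ([x, y, z] in m, in world coordinates, good to about 4 mm: the middle of the surface that is visible of it).
- manip.place_of(camera, query): "point" ([x, y, z] in m, in world coordinates, good to about 4 mm: a listed point, or the origin of a listed thing).
The state is a dict: "clock": time; "qpos": joint angles; "qd": joint speeds; "effort": joint torques, N m; "position": TCP position; "ee_rot": TCP orientation; "contact_force": force on the tool from outside, world axes, zero at the start; "moment": the same for the moment, N m; "width": finger opening in m; "gripper_force": force on a finger pad.
Only numpy, scipy, OpenCV 4.12 (cv2) and the standard library are available. Lean on these libraries where they do the work, as an engineer would, in place of code of your own. Each camera call takes 0.05 s, during which the arm holds its last target. There are 200 camera calls.

## Task

Pick up the amber glass cell by its white frosted faces only (never touch its clear windows) and hold it upright and still in the light beam of the colour checker: midway between lamp and sensor, windows square to the beam, the red-marked window facing the lamp, and the beam passing through the middle of the window's width about a quarter of the way up the glass. Finish while still holding it there in the gripper; do not touch the checker with the cell or the robot, and leave the green cell, the ink bottle and the eraser where they are.

Things in the scene. Friction and masses are not known exactly. Their poses are not given: they have to be found in the camera images.
- amber_cell: Upright amber (orange-brown) glass cell, black cap, 28 (x) x 34 (y) x 95 mm, about 0.15 kg, loose on a plinth. Origin: centre of underside, z up. Faces at x = -14 and +14 mm (32 mm wide, 88 high) are white frosted; those at y = -17 and +17 mm are clear coloured windows. A red bar on the cap top's +y edge and a red patch high on the +y window mark that window; orange label on the cap's other half.
- amber_cell_centre (a point): Point on the amber cell's axis 25 mm above its underside, where the beam should pass.
- amber_cell_mark (a point): Point on the outer face of the amber cell's red-marked window (own +y side), 17 mm from the axis, 25 mm above the underside.
- green_cell: Upright green glass cell, black cap, 28 (x) x 34 (y) x 95 mm, about 0.15 kg, loose on a plinth. Origin: centre of underside, z up. Faces at x = -14 and +14 mm (32 mm wide, 88 high) are white frosted; those at y = -17 and +17 mm are clear coloured windows. A red bar on the cap top's +y edge and a red patch high on the +y window mark that window; green label on the cap's other half. Leave it.
- checker: Colour checker, fixed: grey base 110 (x) x 220 (y) x 18 mm, two heads on posts. Origin: centre of underside. Beam level along own y, 110 mm above the table. At +y the lamp (round black finned housing, glowing yellow lens), at -y the sensor (blue box with a dark hole). Heads 82 mm apart, up to 50 mm wide, tops 135 mm above the table. White cross on the base under the beam's middle.
- beam_middle (a point): Middle of the beam, halfway between lamp and sensor, 110 mm above the table.
- lamp_lens (a point): Centre of the lamp's glowing lens, 41 mm from the middle of the beam towards own +y of the checker.
- plinth_a: Fixed round black plinth, 76 mm across, 10 mm high, flat top; origin at the centre of its underside. One of the two cells stands on it.
- plinth_b: The other plinth, the same.
- ink_bottle: Small brown ink bottle with a pale cap, 46 mm across, 85 mm tall, standing loose; leave it alone. Origin: centre of its underside.
- eraser: Blue and white eraser, 21 x 45 x 13 mm, lying loose; leave it alone. Origin: centre of its underside.
Things that resemble listed ones, but are neither listed nor needed, are in the scene too. What is shaped like the amber_cell but purple is not meant. Leave any yellow look-alike of the green_cell alone.

How it is judged:
By the outcome, as a careful person would: the job done as asked, in the order asked, and still so for the second after the job is handed in, while the arm keeps its last pose, push and grip.
It also fails if it takes over 42 s, if anything falls off the work surface, if the arm or the gripper's body presses on something with over 40 N, if the wrist force passes 120 N, or if a joint passes its speed limit or range.

## Working session

There is one attempt and no reset: what is moved stays moved. The work goes in short steps, Python scripts to look and compute and a tool call to move; the robot and the scene stay as the last step left them, time stands still between calls to the robot, and variables do not carry over. Pictures are saved under pics/ and viewed, at most 10 in all, crops included, and the job is handed in when it is done.

Besides the shell and the picture viewer there is one more tool, called after "Request:" as name(argument=value, ...), one argument or row to a line, values as JSON. carry_out: Moves the arm, as the interface text tells. Shifts and turns lie within -1 to 1; 1 stands for 400 mm of shift or 30 degrees of turn. Its arguments: {"type":"object","properties":{"delta_pos":{"type":"array","items":{"type":"array","items":{"type":"number","minimum":-1,"maximum":1}}},"turn":{"type":"array","items":{"type":"array","items":{"type":"number","minimum":-1,"maximum":1}}},"claw":{"type":"array","items":{"type":"number"}},"force":{"type":"number"}},"required":["delta_pos","turn","claw"]}

```bash
mkdir -p pics; cat > h.py <<'E'
import numpy as np, cv2
from rig import manip
def unproj(d,u,v,z=None):
    z=d["z_map"][int(v),int(u)] if z is None else z
    p=np.array([(u-d["cx"])/d["fx"]*z,(v-d["cy"])/d["fy"]*z,z,1])
    return (np.linalg.inv(d["world_to_cam"])@p)[:3]
def cloud(d):
    z=d["z_map"]; v,u=np.mgrid[:480,:640]
    P=np.stack([(u-d["cx"])/d["fx"]*z,(v-d["cy"])/d["fy"]*z,z,np.ones_like(z)],-1)
    return (P@np.linalg.inv(d["world_to_cam"]).T)[...,:3]
def save(d,n): cv2.imwrite(f"pics/{n}.png",d["image"][...,::-1])
E
python3 - <<'E'
from h import *
np.set_printoptions(precision=4,suppress=True)
for c in ["top","scene"]:
    d=manip.get_image(c); save(d,c+"0")
    for q in ["amber_cell","green_cell","checker","beam_middle","lamp_lens","amber_cell_mark","amber_cell_centre","plinth_a","ink_bottle","eraser"]:
        for r in manip.place_of(c,q)[:4]:
            p=np.array(r["point"]); k=d["world_to_cam"]@np.r_[p,1]
            print(c,q,round(r["score"],2),p,(k[:2]/k[2]*[d["fx"],d["fy"]]+[d["cx"],d["cy"]]).round())
print(manip.get_state(),manip.pinch_z)
E
```

```text
top amber_cell 0.57 [0.5535 0.2231 0.0098] [198. 236.]
top green_cell 0.91 [0.546  0.0066 0.0105] [309. 237.]
top checker 0.72 [ 0.566  -0.1903 -0.0039] [408. 225.]
top checker 0.36 [0.5445 0.0019 0.0078] [311. 238.]
top beam_middle 0.6 [ 0.5695 -0.1943  0.1083] [422. 216.]
top lamp_lens 0.66 [ 0.574  -0.1546  0.1085] [400. 214.]
top lamp_lens 0.24 [ 0.5688 -0.1928  0.1075] [421. 216.]
top amber_cell_mark 0.91 [0.5401 0.2335 0.0366] [189. 242.]
top amber_cell_mark 0.86 [0.4412 0.2078 0.0266] [203. 294.]
top amber_cell_centre 0.93 [0.5566 0.228  0.0363] [192. 233.]
top amber_cell_centre 0.77 [0.4638 0.2058 0.0221] [205. 282.]
top plinth_a 0.97 [ 0.5502  0.016  -0.0011] [304. 235.]
top plinth_a 0.57 [0.5483 0.2274 0.0016] [197. 239.]
top plinth_a 0.24 [0.5444 0.0074 0.0106] [309. 238.]
top ink_bottle 0.86 [ 0.7053  0.0334 -0.0022] [294. 159.]
top eraser 0.61 [ 0.3912 -0.0151 -0.0011] [322. 317.]
scene amber_cell 0.73 [0.5501 0.2268 0.0069] [229. 213.]
scene amber_cell 0.71 [0.5386 0.2327 0.0387] [221. 202.]
scene amber_cell 0.59 [0.4566 0.2045 0.0046] [199. 242.]
scene green_cell 0.71 
[... 532 characters left out ...]
0.57 [0.5497 0.2295 0.0015] [228. 214.]
scene ink_bottle 0.83 [0.7078 0.0307 0.0029] [354. 219.]
scene ink_bottle 0.44 [ 0.5454  0.0147 -0.0002] [303. 267.]
scene eraser 0.83 [ 0.3936 -0.0107  0.0062] [249. 322.]
{'clock': 1.1, 'qpos': array([ 1.053 ,  0.2759,  1.5049, -0.    ,  1.3607, -0.121 ]), 'qd': array([-0.0009,  0.0003,  0.0007, -0.    ,  0.0011,  0.0004]), 'effort': array([ -0.0008, -41.666 , -24.6107,  -0.0002,   0.0005,  -0.    ]), 'position': array([0.2222, 0.5303, 0.2313]), 'ee_rot': array([0.    , 0.1971, 0.9804, 0.    ]), 'contact_force': array([ 0.3916, -0.3743,  0.3538]), 'moment': array([ 0.0384,  0.0286, -0.0245]), 'gripper_force': 0.0, 'width': 0.08553925279139041} 0.0187
```

View pics/top0.png

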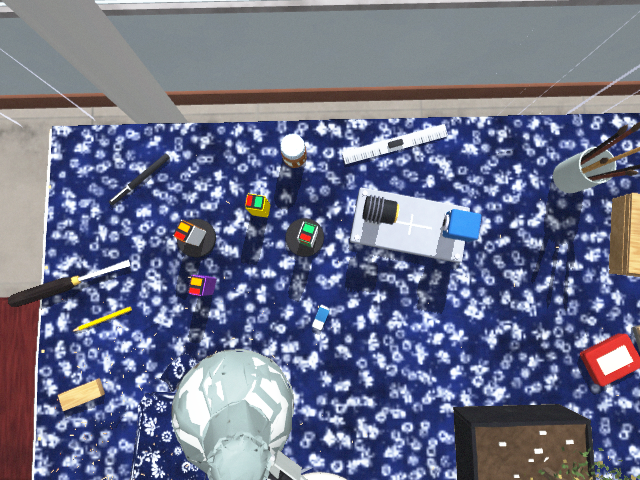

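View pics/scene0.png

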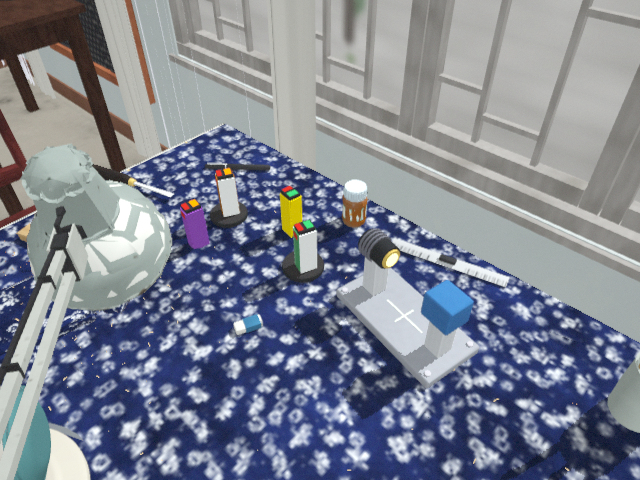

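The top view shows the amber cell on a plinth at about (190,236), with its red bar up-left or down-left. The purple look-alike is at (202,285), the green cell at (308,235), and the checker lamp at (380,208) with its sensor at (463,224). A large desk lamp at (235,420) is an obstacle.

```bash
python3 - <<'E'
from h import *
np.set_printoptions(precision=4,suppress=True)
d=manip.get_image("top");P=cloud(d);hsv=cv2.cvtColor(d["image"],cv2.COLOR_RGB2HSV)
def reg(x0,x1,y0,y1,z0,z1): 
    return (P[...,0]>x0)&(P[...,0]<x1)&(P[...,1]>y0)&(P[...,1]<y1)&(P[...,2]>z0)&(P[...,2]<z1)&(d["z_map"]>0)
# amber cell cap
m=reg(.49,.62,.17,.28,.095,.125)
print("cap z",np.median(P[m][:,2]),m.sum(),P[m].mean(0)); r=cv2.minAreaRect(P[m][:,:2].astype(np.float32)*1000);print(r)
H,S,V=[hsv[...,i].astype(int) for i in range(3)]
red=m&((H<5)|(H>172))&(S>150)&(V>90); org=m&(H>=8)&(H<26)&(S>150)
print("red",red.sum(),P[red].mean(0),"orange",org.sum(),P[org].mean(0))
# checker
for n,(y0,y1) in {"lamp":(-.19,-.08),"sensor":(-.35,-.2)}.items():
    m=reg(.48,.65,y0,y1,.10,.15); print(n,m.sum(),P[m].mean(0),P[m].max(0),P[m].min(0)); print(cv2.minAreaRect(P[m][:,:2].astype(np.float32)*1000))
m=reg(.44,.7,-.36,-.03,.012,.024)
print("base",m.sum(),cv2.minAreaRect(P[m][:,:2].astype(np.float32)*1000))
# cross
for c in ["top","scene"]:
    for q in ["beam_middle","lamp_lens"]:
        pass
m=reg(-.1,.6,-.1,.6,.13,1.5); print("tall objs",m.sum())
for zz in np.arange(.13,1.2,.06):
    k=m&(P[...,2]>zz)&(P[...,2]<zz+.06)
    if k.sum()>5: print(round(zz,2),k.sum(),P[k].min(0)[:2],P[k].max(0)[:2])
d2=manip.get_image("scene");P2=cloud(d2);
m=(P2[...,2]>.03)&(P2[...,0]<.45)&(d2["z_map"]>0)
for zz in np.arange(.03,1.2,.09):
    k=m&(P2[...,2]>zz)&(P2[...,2]<zz+.09)
    if k.sum()>5: print("s",round(zz,2),k.sum(),P2[k].min(0)[:2],P2[k].max(0)[:2])
big=np.hstack([cv2.resize(d["image"][205:305,160:260],(400,400),interpolation=2),cv2.resize(d2["image"][150:250,180:280],(400,400),interpolation=2)])
cv2.imwrite("pics/crop1.png",big[...,::-1])
E
```

```text
cap z 0.1049564970354725 299 [0.5531 0.2243 0.1039]
((553.252197265625, 225.51242065429688), (26.55780601501465, 34.124027252197266), 63.61712646484375)
red 58 [0.5456 0.2311 0.1058] orange 100 [0.5592 0.2233 0.1046]
lamp 838 [ 0.5781 -0.1186  0.1261] [ 0.6069 -0.0892  0.1369] [ 0.5555 -0.1507  0.1021]
((580.230712890625, -121.35807800292969), (58.947628021240234, 47.74664306640625), 77.98123931884766)
sensor 1013 [ 0.5492 -0.2558  0.1292] [ 0.5767 -0.2288  0.1374] [ 0.5234 -0.291   0.1001]
((550.8402709960938, -258.504150390625), (58.19594192504883, 46.78211975097656), 76.88841247558594)
base 4699 ((565.5853271484375, -190.24935913085938), (219.6729736328125, 110.59143829345703), 77.89300537109375)
tall objs 13369
0.13 457 [ 0.2239 -0.0994] [0.592  0.2127]
0.19 5782 [0.1893 0.0125] [0.3585 0.2162]
0.25 4116 [0.1923 0.0176] [0.3245 0.1816]
0.31 3014 [0.2184 0.0537] [0.2859 0.1345]
s 0.03 606 [ 0.0586 -0.0764] [0.45   0.3074]
s 0.12 6070 [ 0.0458 -0.0874] [0.3567 0.1593]
s 0.21 14131 [ 0.0509 -0.1657] [0.345  0.1802]
s 0.3 5134 [ 0.0678 -0.1474] [0.2843 0.1266]
```

View pics/crop1.png

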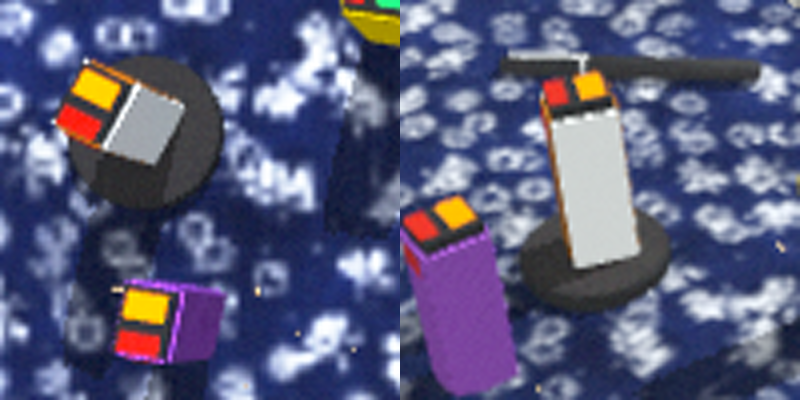

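The crop shows the amber cell's frosted face at (145,125), the red bar at (80,120) and the orange label at (97,88). So the cell's +y points at about 151° in the world, and its frosted axis lies at about 62°. The checker is centred at (0.5655, -0.190) with +y at about 77.5°.

I'll move above the cell and look from near.

Request:
carry_out(
  delta_pos=[
    [-0.08, -0.03, -0.05],
    [-0.2, -0.08, -0.05],
    [-0.32, -0.13, -0.05],
    [-0.44, -0.18, -0.05],
    [-0.56, -0.23, -0.05],
    [-0.68, -0.28, -0.05],
    [-0.8, -0.33, -0.05],
    [-0.9, -0.37, -0.05],
    [-0.95, -0.385, -0.05],
    [-0.95, -0.385, -0.05],
    [-0.95, -0.385, -0.05],
    [-0.95, -0.385, -0.05],
  ],
  turn=[
    [0, 0, 0.05],
    [0, 0, 0.1],
    [0, 0, 0.15],
    [0, 0, 0.18],
    [0, 0, 0.18],
    [0, 0, 0.18],
    [0, 0, 0.18],
    [0, 0, 0.18],
    [0, 0, 0.18],
    [0, 0, 0.18],
    [0, 0, 0.18],
    [0, 0, 0.18],
  ],
  claw=[-1, -1, -1, -1, -1, -1, -1, -1, -1, -1, -1, -1],
  force=40,
)

```text
clock: 2.4
position: [0.5122, 0.2422, 0.2513]
ee_rot: [-0.0, 0.243, 0.97, 0.0]
contact_force: [-0.1, 0.1, 0.2]
width: 0.0854
gripper_force: 0.0
```

```bash
cat > m.py <<'E'
from h import *
from scipy.spatial.transform import Rotation as Ro
np.set_printoptions(precision=4,suppress=True)
def pose():
    s=manip.get_state(); q=s["ee_rot"]; R=Ro.from_quat([q[1],q[2],q[3],q[0]]).as_matrix()
    print("t",s["clock"],"p",s["position"],"yaw_y",np.degrees(np.arctan2(R[1,1],R[0,1])),"z",R[:,2],"F",s["contact_force"],"w",s["width"],s["gripper_force"],"q",s["qpos"]); return s,R
E
python3 - <<'E'
from m import *
s,R=pose()
d=manip.get_image("wrist"); save(d,"w1"); P=cloud(d); hsv=cv2.cvtColor(d["image"],cv2.COLOR_RGB2HSV)
print("cam",np.linalg.inv(d["world_to_cam"])[:3,3])
near=(abs(P[...,0]-.552)<.05)&(abs(P[...,1]-.226)<.05)&(d["z_map"]>0)
m=near&(abs(P[...,2]-.105)<.004)
r=cv2.minAreaRect(P[m][:,:2].astype(np.float32)*1000);print("cap",m.sum(),P[m].mean(0),r)
H,S,V=[hsv[...,i].astype(int) for i in range(3)]
red=m&((H<5)|(H>172))&(S>150)&(V>90); org=m&(H>=8)&(H<26)&(S>150)
for k in (red,org): print(k.sum(),P[k].mean(0),cv2.minAreaRect(P[k][:,:2].astype(np.float32)*1000))
for q in ["amber_cell","amber_cell_centre","amber_cell_mark"]: print(q,[(round(x["score"],2),np.array(x["point"])) for x in manip.place_of("wrist",q)[:3]])
E
```

```text
t 2.4 p [0.5122 0.2422 0.2513] yaw_y 61.91636845564857 z [-0.0008  0.0006 -1.    ] F [-0.0645  0.1311  0.2479] w 0.08543100587750696 0.0 q [ 0.3184  0.2531  1.4874  0.0008  1.4017 -0.7624]
cam [0.4536 0.274  0.3944]
cap 933 [0.5527 0.2269 0.1058] ((553.576416015625, 226.59829711914062), (23.26335906982422, 29.60941505432129), 61.675167083740234)
283 [0.5453 0.2308 0.1061] ((545.553955078125, 230.7023162841797), (19.500202178955078, 10.523545265197754), 62.680782318115234)
146 [0.5587 0.223  0.1058] ((553.478515625, 226.63905334472656), (19.780094146728516, 28.943416595458984), 61.69181442260742)
amber_cell [(0.89, array([0.5565, 0.2308, 0.0103])), (0.68, array([0.4607, 0.205 , 0.0022]))]
amber_cell_centre [(0.87, array([0.552 , 0.2275, 0.0414])), (0.62, array([0.4571, 0.206 , 0.026 ]))]
amber_cell_mark [(0.7, array([0.4421, 0.2101, 0.0246])), (0.56, array([0.5355, 0.2373, 0.0367]))]
```

View pics/w1.png

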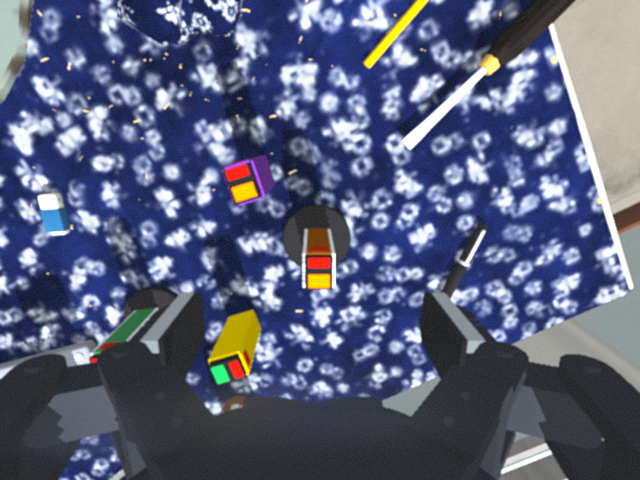

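The near view shows the cell cap at (318,270) on its plinth, aligned with the fingers. The measured centre is (0.553, 0.2267) and the yaw is about 62°, so the tool already matches. I'll descend and grip.

Request:
carry_out(
  delta_pos=[
    [-0.06, 0.01, 0],
    [-0.108, 0.014, 0.03],
    [-0.108, 0.014, 0.1],
    [-0.108, 0.014, 0.18],
    [-0.108, 0.014, 0.26],
    [-0.108, 0.014, 0.34],
    [-0.108, 0.014, 0.41],
    [-0.108, 0.014, 0.47],
    [-0.108, 0.014, 0.5],
    [-0.108, 0.014, 0.5],
    [-0.108, 0.014, 0.5],
  ],
  turn=[
    [0, 0, 0],
    [0, 0, 0],
    [0, 0, 0],
    [0, 0, 0],
    [0, 0, 0],
    [0, 0, 0],
    [0, 0, 0],
    [0, 0, 0],
    [0, 0, 0],
    [0, 0, 0],
    [0, 0, 0],
  ],
  claw=[-1, -1, -1, -1, -1, -1, -1, -1, -1, -1, -1],
)

```text
clock: 3.7
position: [0.5545, 0.2262, 0.0517]
ee_rot: [0.0, 0.243, 0.97, 0.0]
contact_force: [-0.4, -0.9, 0.5]
width: 0.0852
gripper_force: 0.0
```

```bash
python3 - <<'E'
from m import *
s,R=pose()
d=manip.get_image("wrist"); save(d,"w2"); P=cloud(d)
m=(abs(P[...,0]-.553)<.03)&(abs(P[...,1]-.2267)<.03)&(abs(P[...,2]-.105)<.005)&(d["z_map"]>0)
r=cv2.minAreaRect(P[m][:,:2].astype(np.float32)*1000);print(m.sum(),r)
E
```

```text
t 3.7 p [0.5545 0.2262 0.0517] yaw_y 61.86688777062092 z [ 0.0008  0.0003 -1.    ] F [-0.3706 -0.8678  0.4996] w 0.0852086885506033 0.0 q [ 0.2711  0.4588  1.7042  0.0001  0.9777 -0.8087]
6408 ((550.4449462890625, 228.37637329101562), (24.180618286132812, 24.191049575805664), 62.07763671875)
```

View pics/w2.png

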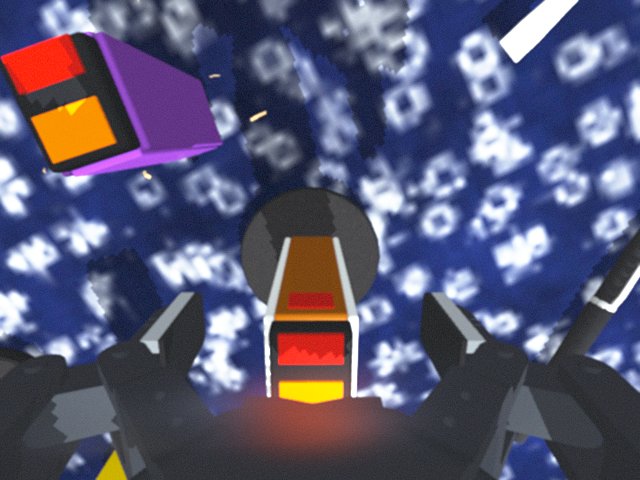

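The cell at (312,340) sits centred between the pads at (203,330) and (425,330). Now I'll close.

Request:
carry_out(
  delta_pos=[
    [0, 0, 0],
    [0, 0, 0],
    [0, 0, 0],
    [0, 0, 0],
    [0, 0, 0],
    [0, 0, 0],
    [0, 0, 0],
    [0, 0, 0],
    [0, 0, 0],
    [0, 0, 0],
  ],
  turn=[
    [0, 0, 0],
    [0, 0, 0],
    [0, 0, 0],
    [0, 0, 0],
    [0, 0, 0],
    [0, 0, 0],
    [0, 0, 0],
    [0, 0, 0],
    [0, 0, 0],
    [0, 0, 0],
  ],
  claw=[-0.6, -0.2, 0, 0.2, 0.4, 0.6, 0.8, 1, 1, 1],
  force=40,
)

```text
clock: 4.75
position: [0.5542, 0.2261, 0.0517]
ee_rot: [0.0, 0.243, 0.97, 0.0]
contact_force: [-0.5, -0.3, 5.2]
width: 0.0279
gripper_force: 40.0
```

```bash
python3 - <<'E'
from m import *
s,R=pose()
E
```

```text
t 4.75 p [0.5542 0.2261 0.0517] yaw_y 61.86596726845234 z [ 0.0007  0.0002 -1.    ] F [-0.5125 -0.2545  5.1971] w 0.02790866001692324 40.0329726934433 q [ 0.2711  0.4584  1.7049  0.      0.9775 -0.8087]
```

Request:
carry_out(
  delta_pos=[
    [0, 0, -0.03],
    [0, 0, -0.09],
    [0, 0, -0.17],
    [0, 0, -0.26],
    [0, 0, -0.35],
    [0, 0, -0.43],
    [0, 0, -0.48],
    [0, 0, -0.5],
    [0, 0, -0.5],
    [0, 0, -0.5],
  ],
  turn=[
    [0, 0, 0],
    [0, 0, 0],
    [0, 0, 0],
    [0, 0, 0.1],
    [0, 0, 0.3],
    [0, 0, 0.5],
    [0, 0, 0.7],
    [0, 0, 0.9],
    [0, 0, 1],
    [0, 0, 1],
  ],
  claw=[1, 1, 1, 1, 1, 1, 1, 1, 1, 1],
)

```text
clock: 5.75
position: [0.5537, 0.226, 0.2516]
ee_rot: [-0.0, 0.486, 0.874, 0.0]
contact_force: [-0.3, 0.2, -1.7]
width: 0.0274
gripper_force: 39.6
```

Request:
carry_out(
  delta_pos=[
    [-0.04, -0.025, 0],
    [-0.13, -0.075, 0],
    [-0.23, -0.135, 0],
    [-0.33, -0.195, 0],
    [-0.43, -0.25, 0],
    [-0.53, -0.31, 0],
    [-0.63, -0.37, 0],
    [-0.73, -0.43, 0],
    [-0.82, -0.48, 0],
    [-0.88, -0.51, 0],
    [-0.898, -0.525, 0],
    [-0.898, -0.525, 0],
  ],
  turn=[
    [0, 0, 0.05],
    [0, 0, 0.2],
    [0, 0, 0.35],
    [0, 0, 0.5],
    [0, 0, 0.65],
    [0, 0, 0.8],
    [0, 0, 0.95],
    [0, 0, 1],
    [0, 0, 1],
    [0, 0, 1],
    [0, 0, 1],
    [0, 0, 1],
  ],
  claw=[1, 1, 1, 1, 1, 1, 1, 1, 1, 1, 1, 1],
)

```text
clock: 6.95
position: [0.5646, -0.1906, 0.2505]
ee_rot: [-0.001, 0.696, 0.718, -0.0]
contact_force: [-0.0, 0.5, -1.6]
width: 0.0271
gripper_force: 39.6
```

Request:
carry_out(
  delta_pos=[
    [0, 0, 0],
    [0, 0, 0],
    [0, 0, 0],
    [0, 0, 0],
    [0, 0, 0],
  ],
  turn=[
    [0, 0, 0.15],
    [0, 0, 0.35],
    [0, 0, 0.47],
    [0, 0, 0.47],
    [0, 0, 0.47],
  ],
  claw=[1, 1, 1, 1, 1],
)

```text
clock: 7.45
position: [0.5651, -0.1883, 0.2513]
ee_rot: [-0.0, 0.777, 0.629, 0.0]
contact_force: [-0.2, 0.2, -2.0]
width: 0.0274
gripper_force: 39.6
```

```bash
python3 - <<'E'
from m import *
s,R=pose()
ims=[]
for c in ["wrist","scene","top"]:
    d=manip.get_image(c); save(d,c+"3"); P=cloud(d); np.savez(f"{c}3.npz",P=P,im=d["image"],z=d["z_map"])
    for q in ["amber_cell","amber_cell_centre","amber_cell_mark","beam_middle","lamp_lens"]: print(c,q,[(round(x["score"],2),np.array(x["point"])) for x in manip.place_of(c,q)[:2]])
    ims.append(d["image"])
w,sc,tp=ims
b=np.hstack([cv2.resize(w,(400,300)),cv2.resize(sc[180:390,300:580],(400,300))])
cv2.imwrite("pics/c3.png",b[...,::-1])
E
```

```text
t 7.45 p [ 0.5651 -0.1883  0.2513] yaw_y -12.05055365855231 z [-0.0002  0.0009 -1.    ] F [-0.2025  0.1923 -2.0209] w 0.027366169678395384 39.628483057022095 q [-0.4388  0.2974  1.4243  0.0007  1.4204 -0.2286]
wrist amber_cell [(0.94, array([ 0.5661, -0.183 ,  0.2095])), (0.19, array([0.5473, 0.0077, 0.0147]))]
wrist amber_cell_centre [(0.5, array([ 0.565 , -0.1688,  0.2348]))]
wrist amber_cell_mark [(0.65, array([ 0.5692, -0.1693,  0.2314]))]
wrist beam_middle [(0.57, array([ 0.5652, -0.1913,  0.109 ]))]
wrist lamp_lens [(0.92, array([ 0.5786, -0.1529,  0.1067]))]
scene amber_cell [(0.94, array([0.4525, 0.2028, 0.0016])), (0.65, array([ 0.5637, -0.1897,  0.2075]))]
scene amber_cell_centre [(0.86, array([ 0.5667, -0.1892,  0.2349])), (0.67, array([0.4592, 0.2044, 0.0263]))]
scene amber_cell_mark [(0.92, array([ 0.5684, -0.1722,  0.2363])), (0.89, array([0.446 , 0.2068, 0.0262]))]
scene beam_middle [(0.9, array([ 0.5643, -0.1928,  0.1087]))]
scene lamp_lens [(0.76, array([ 0.579 , -0.1495,  0.1107]))]
top amber_cell [(0.9, array([ 0.5638, -0.187 ,  0.2071])), (0.84, array([ 0.4594,  0.205 , -0.0007]))]
top amber_cell_centre [(0.58, array([ 0.5677, -0.1885,  0.2344]))]
top amber_cell_mark [(0.84, array([0.4408, 0.208 , 0.0228])), (0.53, array([ 0.5705, -0.1756,  0.2351]))]
top beam_middle [(0.88, array([ 0.5666, -0.1908,  0.106 ])), (0.3, array([ 0.5497,  0.0158, -0.    ]))]
top lamp_lens [(0.62, array([ 0.5721, -0.1527,  0.1073]))]
```

View pics/c3.png

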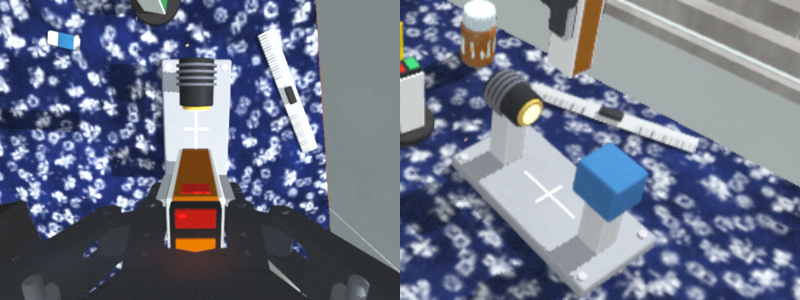

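The wrist view shows the cell at (195,200) with its red patch towards the lamp at (195,85). The right half shows the checker free below. I'll take a finer relative measurement before lowering.

```bash
python3 - <<'E'
from m import *
def fitplane(X):
    c=X.mean(0); 
    for _ in range(4):
        U,S,V=np.linalg.svd(X-c,full_matrices=False); r=(X-c)@V[2]; X=X[abs(r)<max(.001,2*np.median(abs(r)))]; c=X.mean(0)
    return c,V[2],len(X)
for c in ["wrist","scene","top"]:
    D=np.load(c+"3.npz");P=D["P"];im=D["im"];hsv=cv2.cvtColor(im,cv2.COLOR_RGB2HSV).astype(int);H,S,V=hsv[...,0],hsv[...,1],hsv[...,2];ok=D["z"]>0
    a=np.radians(77.9); ey=np.array([np.cos(a),np.sin(a)]);ex=np.array([ey[1],-ey[0]])
    L=(P[...,:2]-[.5655,-.190]); lx=L@ex; ly=L@ey; z=P[...,2]
    b=ok&(abs(lx)<.08)&(abs(ly)<.14)&(abs(z-.018)<.005)&(S<60)
    print(c,"base",b.sum(),cv2.minAreaRect(P[b][:,:2].astype(np.float32)*1000))
    cr=b&(V>225)&(abs(lx)<.03)&(abs(ly)<.03); print(" cross",cr.sum(), np.c_[lx[cr],ly[cr]].mean(0) if cr.sum() else '', (np.c_[lx[cr],ly[cr]].min(0),np.c_[lx[cr],ly[cr]].max(0)) if cr.sum() else '')
    le=ok&(H>15)&(H<35)&(S>60)&(V>180)&(z>.08)&(z<.14)&(abs(lx)<.03)&(ly>.02)&(ly<.06)
    if le.sum()>5: print(" lens",le.sum(),lx[le].min(),lx[le].max(),np.median(ly[le]),z[le].min(),z[le].max())
    se=ok&(H>95)&(H<120)&(S>120)&(z>.09)&(z<.14)&(ly<-.03)&(abs(lx)<.04)
    if se.sum()>5: print(" sensor",se.sum(),np.percentile(lx[se],[1,99]),np.percentile(ly[se],[1,99]))
    # cell windows (orange) & frosted
    cell=ok&(abs(lx)<.03)&(abs(ly)<.03)&(z>.2)&(z<.31)
    if cell.sum()>20:
        print(" cell lx",np.percentile(lx[cell],[1,99]),"ly",np.percentile(ly[cell],[1,99]),"z",np.percentile(z[cell],[.5,1,99]))
        am=cell&(H>5)&(H<22)&(S>120)&(z<.26)
        if am.sum()>50:
            ce,n,k=fitplane(P[am]); n=n*np.sign(n[1]); print(" amber win",k,"ly",(ce[:2]-[.5655,-.190])@ey,"n",n,"yaw",np.degrees(np.arctan2(n[1],n[0])),"lx",np.percentile(lx[am],[1,50,99]))
        fr=cell&(S<40)&(V>150)&(z<.24)
        if fr.sum()>50:
            ce,n,k=fitplane(P[fr]); print(" frost",k,"lx",np.median(lx[fr]),"ly",np.percentile(ly[fr],[1,99]),"n",n)
        rd=cell&((H<5)|(H>172))&(S>150); print(" red",rd.sum(),np.percentile(lx[rd],[1,99]) if rd.sum() else '')
E
```

```text
wrist base 12021 ((568.7781982421875, -177.26866149902344), (191.73162841796875, 110.13916778564453), 77.82384490966797)
 cross 3214 [-0.      0.0006] (array([-0.03, -0.03]), array([0.03  , 0.0297]))
 lens 200 -0.013792928284531486 0.016563995576894162 0.043637750711840395 0.11404238757343277 0.12901332614936656
 cell lx [-0.0269  0.0283] ly [-0.0047  0.0199] z [0.2155 0.2189 0.3086]
 amber win 1383 ly 0.01898935205117777 n [0.2082 0.9781 0.0006] yaw 77.98416818350667 lx [-0.0107 -0.0008  0.0093]
 frost 235 lx 0.0004440566523802182 ly [0.0172 0.0193] n [0.2083 0.9777 0.0275]
 red 2798 [-0.0096  0.0084]
scene base 5937 ((563.0177001953125, -190.44606018066406), (220.557373046875, 111.22168731689453), 78.035888671875)
 cross 154 [-0.0001 -0.0006] (array([-0.0206, -0.0298]), array([0.0208, 0.0283]))
 lens 92 -0.016447433092629825 0.014711284643954846 0.04219981273662791 0.09395396021166569 0.12761173724916786
 sensor 1846 [-0.0254  0.0194] [-0.0988 -0.0485]
 cell lx [-0.0295  0.0239] ly [-0.0171  0.0147] z [0.2106 0.2111 0.3088]
 amber win 270 ly -0.016010738612164517 n [ 0.196   0.9806 -0.0007] yaw 78.69658565615214 lx [-0.0127 -0.0025  0.0082]
 frost 262 lx -0.015563441224328756 ly [-0.0158  0.0163] n [-0.9808  0.1951 -0.0043]
 red 0 
top base 3498 ((570.8492431640625, -165.56240844726562), (169.152099609375, 110.21511840820312), 77.82229614257812)
 cross 113 [0.0006 0.    ] (array([-0.0198, -0.0294]), array([0.0255, 0.028 ]))
 lens 26 -0.00851593440753017 0.01496078403961047 0.043195045711308 0.11903175837317737 0.12795449734860131
 sensor 110 [-0.023   0.0176] [-0.0979 -0.0874]
 cell lx [-0.0293  0.0128] ly [0.0014 0.0183] z [0.2117 0.2122 0.3061]
 amber win 85 ly 0.01740985504228702 n [0.2024 0.9793 0.0022] yaw 78.32372927312724 lx [-0.0112 -0.001   0.0093]
 red 24 [-0.0081  0.006 ]
```

Everything agrees to about 1 mm. Yaw is 78.0° against 77.9°. The correction is +0.7 mm across, −1 mm along the beam and about 124.6 mm down.

Request:
carry_out(
  delta_pos=[
    [-0.0025, 0.0018, 0.02],
    [-0.0025, 0.0018, 0.05],
    [-0.0025, 0.0018, 0.09],
    [-0.0025, 0.0018, 0.13],
    [-0.0025, 0.0018, 0.17],
    [-0.0025, 0.0018, 0.21],
    [-0.0025, 0.0018, 0.25],
    [-0.0025, 0.0018, 0.28],
    [-0.0025, 0.0018, 0.3],
    [-0.0025, 0.0018, 0.3115],
    [-0.0025, 0.0018, 0.3115],
    [-0.0025, 0.0018, 0.3115],
  ],
  turn=[
    [0, 0, 0],
    [0, 0, 0],
    [0, 0, 0],
    [0, 0, 0],
    [0, 0, 0],
    [0, 0, 0],
    [0, 0, 0],
    [0, 0, 0],
    [0, 0, 0],
    [0, 0, 0],
    [0, 0, 0],
    [0, 0, 0],
  ],
  claw=[1, 1, 1, 1, 1, 1, 1, 1, 1, 1, 1, 1],
)

```text
clock: 9.55
position: [0.5661, -0.1912, 0.1271]
ee_rot: [0.0, 0.778, 0.628, 0.0]
contact_force: [-0.0, 0.0, -0.7]
width: 0.0277
gripper_force: 39.6
```

```bash
python3 - <<'E'
from m import *
s,R=pose(); b=[]
for c in ["wrist","scene"]:
    d=manip.get_image(c); P=cloud(d); np.savez(f"{c}4.npz",P=P,im=d["image"],z=d["z_map"])
    b.append(d["image"])
    for q in ["amber_cell","amber_cell_centre","beam_middle"]: print(c,q,[(round(x["score"],2),np.array(x["point"])) for x in manip.place_of(c,q)[:2]])
    hsv=cv2.cvtColor(d["image"],cv2.COLOR_RGB2HSV).astype(int);H,S,V=hsv[...,0],hsv[...,1],hsv[...,2];ok=d["z_map"]>0
    a=np.radians(77.9); ey=np.array([np.cos(a),np.sin(a)]);ex=np.array([ey[1],-ey[0]])
    L=(P[...,:2]-[.5655,-.190]); lx=L@ex; ly=L@ey; z=P[...,2]
    near=ok&(abs(lx)<.03)&(abs(ly)<.026)&(z>.06)&(z<.135)
    am=near&(H>5)&(H<22)&(S>120); fr=near&(S<40)&(V>150)
    for n,m in (("amber",am),("frost",fr)):
        if m.sum()>30: print(n,m.sum(),"lx",np.percentile(lx[m],[2,50,98]),"ly",np.percentile(ly[m],[2,50,98]),"z",np.percentile(z[m],[1,50]))
    le=ok&(H>15)&(H<35)&(S>60)&(V>180)&(z>.08)&(z<.14)&(abs(lx)<.03)&(ly>.03)&(ly<.06)
    if le.sum()>5: print("lens",le.sum(),np.percentile(lx[le],[2,98]),np.median(ly[le]),np.percentile(z[le],[2,98]))
w,sc=b
cv2.imwrite("pics/c4.png",np.hstack([cv2.resize(w,(400,300)),cv2.resize(sc[180:390,300:580],(400,300))])[...,::-1])
E
```

```text
t 9.55 p [ 0.5661 -0.1912  0.1271] yaw_y -12.236415597593394 z [ 0.001  -0.0004 -1.    ] F [-0.0133  0.0146 -0.7216] w 0.0277464372250123 39.62628901004791 q [-0.4422  0.3822  1.6157  0.0001  1.1426 -0.2287]
wrist amber_cell [(0.71, array([ 0.5675, -0.1874,  0.0863]))]
wrist amber_cell_centre [(0.56, array([ 0.577 , -0.1521,  0.1098]))]
wrist beam_middle []
amber 1338 lx [-0.0088  0.0009  0.0108] ly [0.0159 0.0163 0.0167] z [0.0929 0.1175]
frost 474 lx [-0.0181  0.0068  0.0207] ly [0.0097 0.0152 0.0165] z [0.0876 0.1172]
lens 571 [-0.0105  0.0157] 0.04336776330180752 [0.1178 0.1288]
scene amber_cell [(0.82, array([ 0.5643, -0.1941,  0.0831])), (0.59, array([0.4568, 0.2034, 0.0038]))]
scene amber_cell_centre [(0.97, array([0.4551, 0.2059, 0.026 ])), (0.6, array([ 0.5641, -0.1917,  0.108 ]))]
scene beam_middle [(0.83, array([ 0.5629, -0.1947,  0.1088]))]
amber 199 lx [-0.0112 -0.0016  0.0087] ly [-0.0184 -0.0173 -0.0162] z [0.0897 0.1129]
frost 342 lx [-0.0205 -0.0146  0.0113] ly [-0.017  -0.0063  0.0146] z [0.0858 0.1058]
lens 43 [-0.0163  0.0078] 0.04186489775870161 [0.0951 0.1243]
```

View pics/c4.png

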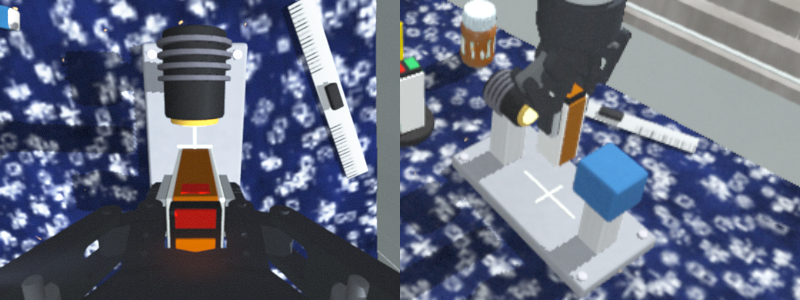

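The cell hangs between the lamp at (195,85) and the sensor in the wrist crop. It is clear of both heads, with its red window to the lamp. It is centred to about 1 mm, and its underside is at about 0.085 m. I'll hold briefly, then hand in.

Request:
carry_out(
  delta_pos=[
    [0, 0, 0],
    [0, 0, 0],
    [0, 0, 0],
    [0, 0, 0],
    [0, 0, 0],
  ],
  turn=[
    [0, 0, 0],
    [0, 0, 0],
    [0, 0, 0],
    [0, 0, 0],
    [0, 0, 0],
  ],
  claw=[1, 1, 1, 1, 1],
)

```text
clock: 10.45
position: [0.5657, -0.191, 0.1266]
ee_rot: [-0.0, 0.778, 0.628, 0.0]
contact_force: [-0.1, 0.1, -1.0]
width: 0.0277
gripper_force: 39.6
```

```bash
python3 - <<'E'
from m import *
s,R=pose(); print(s["qd"]); print(manip.sign_off())
E
```

```text
t 10.45 p [ 0.5657 -0.191   0.1266] yaw_y -12.234922197480314 z [ 0.      0.0001 -1.    ] F [-0.1201  0.0666 -0.9718] w 0.02769950997656423 39.62656795978546 q [-0.4422  0.3826  1.6165  0.0001  1.1426 -0.2287]
[ 0.0012 -0.0002  0.0003 -0.0003 -0.0001 -0.0005]
the job is handed in; nothing more can be done
None
```

The job is handed in at 10.5 s: the gripper is holding the amber cell still and upright by its frosted faces, midway in the beam to about 1 mm, with its red-marked window facing the lamp and its underside at about 0.085 m, so the beam passes about 25 mm up the glass.

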